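# Hold a round punch in the V-rest of a bench honer

### The arm

A 6-joint arm with a two-finger parallel gripper is mounted at the origin on the work surface. World frame = base frame: x ahead of the robot, y to its left, z up, the work surface at z = 0. Lengths are in m, angles in rad, forces in N, time in s.
With the tool pointing down it reaches from about 0.35 to 0.975 m from the base axis. Payload 4.9 kg.
Tool frame: the origin (TCP) lies at the very end of the fingers, on their centre line; the grasp point (between the pads) lies 19 mm behind it; z points along the fingers, y is the line along which they close (so a half turn about z gives the same grasp; the last joint's range is limited). The gripper opens to 85 mm and grips with 20 to 120 N. Pads are 22 mm wide; open, the fingers measure 114 mm over their backs; the gripper's body (76 mm by 85 mm) begins 54 mm behind the grasp point. The pads swing forward as they close: fully open they stand 13 mm farther back than shut.
Start: joints at [1.184, 0.053, 1.613, -0, 1.476, -0.119], TCP at [0.165, 0.603, 0.231] pointing down, gripper open.
Joint ranges: [-3.01, 3.01], [-1.01, 2.22], [0.06, 2.58], [-1.02, 4.17], [0.09, 2.62], [-3.14, 3.14]. Speed limits (rad/s): [2.57, 2.57, 3.14, 3.14, 3.14, 3.14].

### API

Orientations are given as a rotation vector (axis times angle).
In Python, from station import get_obs, get_image, finish_job gives the robot as it stands. The module is installed in compiled form; this text tells all that it offers.
- The arm moves only by the tool carry_out, never from a script. Its argument "rows" is a list of rows, each a list of 7 numbers: the turn, a rotation vector about the tool's x, y, z as a fraction of full scale, then the shift along the tool's x, y, z as a fraction of full scale, then the closure, from -1 (fully open) to 1 (shut). A call has 1 to 5 rows; each row is the pose to reach, as a shift and turn from the pose commanded when the call began, along the tool's axes at that moment, turning the shorter way round; what a row does not reach only later rows make up. Full scale, the value 1, is 300 mm for a shift and pi rad for a turn. A row lasts 1/10 s, in which the tool goes at most 50 mm and 8.59 degrees, less where a joint would pass 70% of its speed; a pose out of reach is approached as far as the arm can. A call with a number of a shift or a turn outside -1 to 1 is refused whole. A call with a gripper value outside its range is refused whole. The fingers move at their own pace and stop on an object; "force" is the grip in N (left out, the last holds). Time passes only in rows, so rows that repeat a pose let the fingers close. It gives the time, the measured TCP pose, the force, the opening and the grip force at its end, in the units of the state.
- get_obs(): the state, without advancing time (a new reading comes with each control period).
- get_image(name): name is "scene" or "top"; returns a dict with "img" (480x640x3 uint8, blue, green, red), "mtx" (3x3 intrinsics, pixels), "R" (3x3) and "t" (3): a world point X has camera coordinates R X + t. Camera axes: x right, y down, z forward; pixel columns grow to the right and rows downward; lengths in m; the calibration is good to about 2 mm. A picture is of the moment at which its call begins. There is no depth.
- finish_job(): hands the job in; it is judged then, once.
The state is a dict: "t": time; "q": joint angles; "dq": joint speeds; "effort": joint torques, N m; "tool_pos": TCP position; "tool_rot": TCP orientation; "contact_force": force on the tool from outside, world axes, zero at the start; "wrist_torque": the same for the moment, N m; "opening": finger opening in m; "grip_force": force on a finger pad.
Only numpy, scipy, OpenCV 4.12 (cv2) and the standard library are available. Lean on these libraries where they do the work, as an engineer would, in place of code of your own. Each camera call takes 0.05 s, during which the arm holds its last target. There are 200 camera calls.

### The job

Get the leather punch ready for honing: first push the honer's counterweighted yellow wheel guard down over its dead point until it is fully shut, then take the steel punch with the red band and lay it in the white V-rest, centred on it, with its cutting mouth towards the wheel. Finish still gripping the punch and pressing it squarely into both faces of the V, so that the sprung rest is held down about 6 mm, half its travel: press steadily and gently, never bottoming it hard, and do not let go. Leave the creaser and the other things on the bench where they are.

Things in the scene. Friction and masses are not known exactly. Their poses are not given: they have to be found in the camera images.
- guard (a joint): Opening of the honer's yellow flat wheel guard (120 mm wide), rad: 0 = shut, 1 = widest. Hinged on the side away from the robot; its front edge rises as it opens. Over-centre: above 0.58 rad its counterweight pulls it open, below that shut; friction (0.19 N m) holds it wherever it is let go above about 0.2 rad; below that it drops home by itself. Needs 1 to 3 N down on the tab.
- guard_tab (a point): Centre of the top of the black thumb tab (22 x 50 x 8 mm) at the guard's front edge, 144 mm from the hinge: the place to push. Its axes turn with the guard: z square to the guard's top face, -x from hinge to tab. Guard shut: the tab's top is 113 mm above the bench. The yellow sheet behind it is 2 mm lower.
- guard_hinge (a point): A point in the middle of the guard's hinge line, 105 mm above the bench; the hinge line is this point's y axis. A dark steel counterweight bar, 34 mm thick and 120 mm long, is fixed on the guard 60 mm above the hinge; with the guard shut its top is 178 mm above the bench, 22 mm nearer the robot than the hinge.
- honer: Green bench honer, fixed: base plate 200 (x) x 370 (y) x 15 mm. Origin on the bench, 80 mm in +y from the middle of the V-rest, 125 mm in -y from the middle of the wheel housing (130 x 120 mm, 105 mm high, with a port in the wall facing the rest). Its y axis is parallel to the V-groove and points from the rest to the wheel.
- rest (a joint): How far the sprung V-rest has been pushed down, m: 0 = up, 0.012 = bottomed. It starts to move at 8 N (the punch's own weight of 4 to 5.5 N does not move it) and yields 1 mm per further newton; held at 6 mm it pushes up with 14 N in all.
- rest_seat (a point): Where the punch's centre lies when seated (30 mm bar in the 90 degree V), half-way along the groove, 70 mm above the bench with the rest up; moves with the rest, which also floats 4 mm sideways (x) at 2 N per mm. y: along the groove to the wheel, z up. Two white saddles, 24 mm long, centred 44 mm either side; between them a 64 mm gap for fingers with only a 24 mm wide bar, top 31 mm below this point.
- face_near: The two white, slippery V faces on the -x side of the groove (robot's side), one on each saddle. Origin: under the middle of the rest, 39 mm below the seat point.
- face_far: The two white, slippery V faces on the +x side of the groove. Origin as for the other faces.
- punch_mid (a point): Centre of the round steel punch: bar 30 mm in diameter, from 65 mm on the -y to 61 mm on the +y side of this point, then a 23 mm thick nose; red band at its tail. y runs along it to the cutting mouth. About 0.45 kg. Lies level in a wooden cradle, axis 23 mm above the bench; 41 mm to either side of the middle only a spine 18 mm wide, 8 mm high is under it.
- punch_mouth (a point): The punch's cutting mouth: the middle of its narrow nose's end, 75 mm from the centre.
- creaser_mid (a point): Centre of a wood and brass handled creaser, 26 mm in diameter and 139 mm long, axis along y, in a second cradle like the punch's; to be left alone.
- spool_green: Green thread spool, 52 mm wide, 85 mm high, standing; origin under it. Leave alone.
- spool_cream: Cream thread spool, same size, standing; origin under it. Leave alone.
- wax_tin: Brass-coloured tin, 68 mm wide, 50 mm high; origin under it. Leave alone.
- mallet: Wooden mallet lying on the bench, 260 mm long along its x. Leave alone.
- awl: Wood-handled awl lying on the bench, 150 mm long along its x. Leave alone.
Not all that is in view belongs to the job. Of the things that look like the part that bears punch_mid, the largest one is meant.

How it is judged:
By the outcome, as a careful person would: the job done as asked, in the order asked, and still so for the second after the job is handed in, while the arm keeps its last pose, push and grip.
It also fails if it takes over 54 s, if anything falls off the work surface, if the arm or the gripper's body presses on something with over 40 N, if the wrist force passes 120 N, or if a joint passes its speed limit or range.

## Working session

There is one attempt and no reset: what is moved stays moved. The work goes in short steps, Python scripts to look and compute and a tool call to move; the robot and the scene stay as the last step left them, time stands still between calls to the robot, and variables do not carry over. Pictures are saved under pics/ and viewed, at most 10 in all, crops included, and the job is handed in when it is done.

Besides the shell and the picture viewer there is one more tool, called after "Emit:" as name([rows], argument=value, ...), one row to a line, values as JSON. carry_out: Moves the arm, as the interface text tells. Shift numbers are shares of 300 mm and turn numbers shares of pi rad, none past 1 either way. Its arguments: {"type":"object","properties":{"rows":{"type":"array"},"force":{"type":"number"}},"required":["rows"]}

```bash
mkdir -p pics; cat > h.py <<'E'
import numpy as np, cv2
from station import get_obs, get_image, finish_job
from scipy.spatial.transform import Rotation as Rn
def snap(n):
    d=get_image(n); np.savez(f'cal_{n}.npz',**{k:np.array(d[k]) for k in('mtx','R','t')}); return d
def cal(n):
    d=np.load(f'cal_{n}.npz'); return d['mtx'],d['R'],d['t']
def ray(n,u,v,z):
    K,R,t=cal(n); c=-R.T@t; d=R.T@np.linalg.solve(K,[u,v,1.]); return c+d*(z-c[2])/d[2]
def proj(n,X):
    K,R,t=cal(n); p=K@(R@np.array(X,float)+t); return p[:2]/p[2]
def tri(u1,v1,u2,v2):
    A=[];b=[]
    for n,u,v in(('scene',u1,v1),('top',u2,v2)):
        K,R,t=cal(n); c=-R.T@t; d=R.T@np.linalg.solve(K,[u,v,1.]); d/=np.linalg.norm(d); P=np.eye(3)-np.outer(d,d); A.append(P); b.append(P@c)
    return np.linalg.solve(sum(A),sum(b))
def goal(pos,rot=None):
    o=get_obs(); R0=Rn.from_rotvec(o['tool_rot']); s=R0.inv().apply(np.array(pos)-o['tool_pos'])/.3
    tr=np.zeros(3) if rot is None else (R0.inv()*Rn.from_matrix(rot)).as_rotvec()/np.pi
    print('turn',tr.round(4),'shift',s.round(4))
E
python3 - <<'E'
from h import *
for n in('scene','top'):
    d=snap(n); cv2.imwrite(f'pics/{n}0.png',d['img']); print(n,(-d['R'].T@d['t']).round(3))
o=get_obs(); print({k:np.round(v,3) for k,v in o.items()}); print(Rn.from_rotvec(o['tool_rot']).as_matrix().round(3))
E
```

```text
scene [1.292 0.114 1.258]
top [ 2.520e-01 -1.000e-03  1.687e+00]
{'t': np.float64(0.1), 'q': array([ 1.184,  0.053,  1.614,  0.   ,  1.476, -0.119]), 'dq': array([ 0.001, -0.   , -0.004, -0.002, -0.   ,  0.001]), 'effort': array([-0.0000e+00, -3.9490e+01, -3.7136e+01, -0.0000e+00,  4.0000e-03,
       -0.0000e+00]), 'tool_pos': array([0.165, 0.602, 0.23 ]), 'tool_rot': array([-4.190e-01, -3.113e+00,  3.000e-03]), 'contact_force': array([0.753, 0.184, 0.435]), 'wrist_torque': array([ 0.003, -0.063,  0.016]), 'grip_force': np.float64(0.0), 'opening': np.float64(0.085)}
[[-0.964  0.265 -0.001]
 [ 0.265  0.964 -0.002]
 [ 0.    -0.002 -1.   ]]
```

View pics/scene0.png

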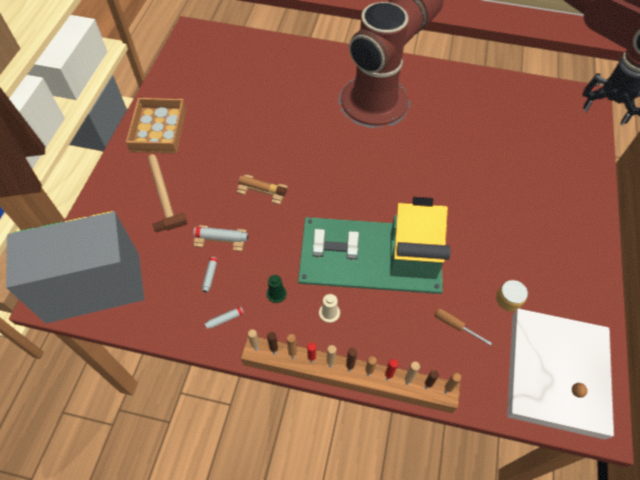

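View pics/top0.png

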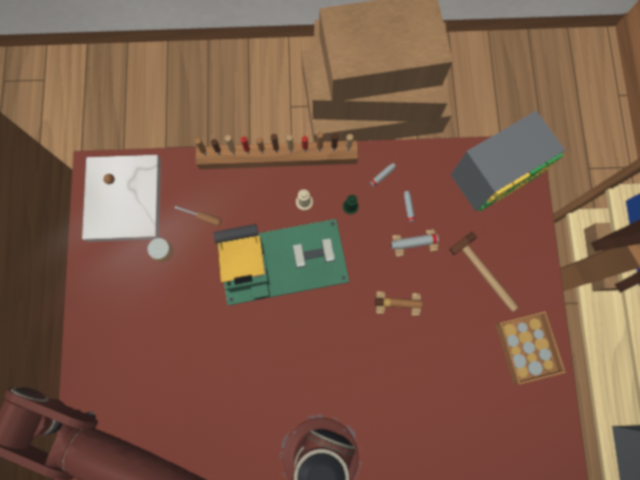

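Scene: the honer is at (370,255), with its guard tab at (423,201) and the V-rest at (336,244). There are three red-banded punches in the scene picture: (221,235) in a cradle, (209,274) and (224,318) loose. The largest, in the cradle at top (415,241), fits the description. I'll confirm it in an enlarged crop.

```bash
python3 - <<'E'
from h import *
t=cv2.imread('pics/top0.png'); s=cv2.imread('pics/scene0.png')
a=cv2.resize(t[160:310,210:450],(800,500),interpolation=cv2.INTER_CUBIC)
cv2.imwrite('pics/topc.png',a)
b=cv2.resize(s[175:325,190:460],(800,444),interpolation=cv2.INTER_CUBIC); cv2.imwrite('pics/scenec.png',b)
E
```

```text
(no output)
```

View pics/topc.png

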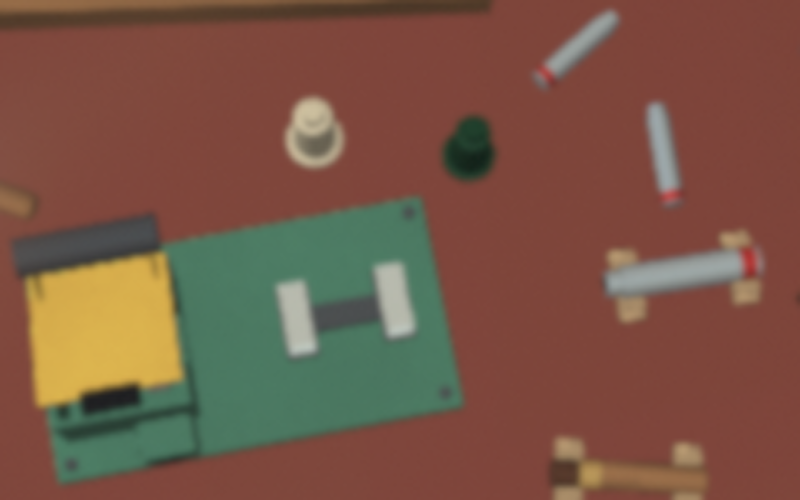

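View pics/scenec.png

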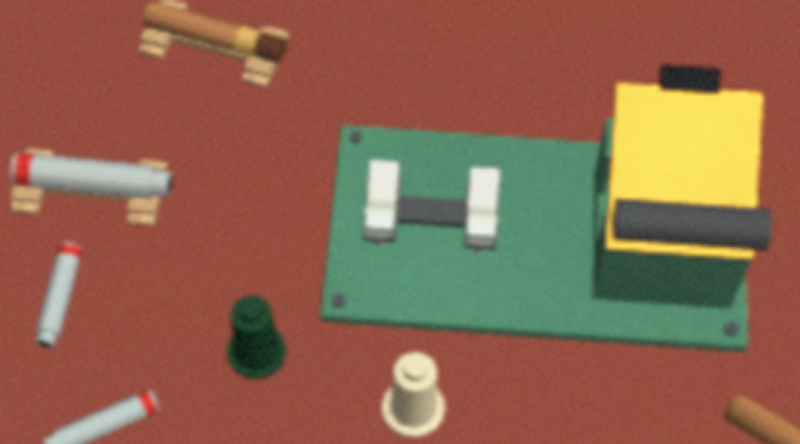

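```bash
python3 - <<'E'
from h import *
T=lambda u,v:(210+u*.3,160+v*.3)
S=lambda u,v:(190+u*.3375,175+v*.3378)
r=lambda n,p,z:ray(n,*p,z)
print('plate top: FR,NR,NL'); 
for p in((420,197),(463,405),(60,483)): print(r('top',T(*p),.015).round(4))
print('plate scene NR,FR,FL')
for p in((343,126),(322,318),(747,347)): print(r('scene',S(*p),.015).round(4))
print('tab',tri(*S(690,75),*T(111,396)).round(4))
print('cw ',tri(*S(692,218),*T(86,238)).round(4))
for a,b,z in(((757,260),(607,285),.023),): print('punch top',r('top',T(*a),z).round(4),r('top',T(*b),z).round(4))
print('punch scene',r('scene',S(12,166),.023).round(4),r('scene',S(170,182),.023).round(4))
print('saddles top',[r('top',T(*p),.07).round(4) for p in((297,318),(394,300))])
print('creaser',r('top',T(550,472),.02).round(3),r('top',T(706,479),.02).round(3),'spools',r('top',T(315,140),0).round(3),r('top',T(468,160),0).round(3))
E
```

```text
plate top: FR,NR,NL
[ 0.6906 -0.076   0.015 ]
[ 0.4964 -0.1061  0.015 ]
[0.4398 0.2555 0.015 ]
plate scene NR,FR,FL
[ 0.4979 -0.1007  0.015 ]
[ 0.6945 -0.0709  0.015 ]
[0.638  0.2897 0.015 ]
tab [0.4899 0.1906 0.1811]
cw  [0.6229 0.2103 0.1781]
punch top [ 0.6181 -0.3794  0.023 ] [ 0.6    -0.2415  0.023 ]
punch scene [ 0.614  -0.3789  0.023 ] [ 0.5974 -0.2358  0.023 ]
saddles top [array([0.5706, 0.0391, 0.07  ]), array([ 0.5836, -0.0466,  0.07  ])]
creaser [ 0.433 -0.18   0.02 ] [ 0.421 -0.318  0.02 ] spools [0.753 0.019 0.   ] [ 0.729 -0.123  0.   ]
```

Confirmed: the large punch in the cradle at top (415,241) is the one meant. Its red tail is on the −y side and its mouth already faces the wheel. The tab estimate agrees with the hinge geometry at θ≈0.5.

```bash
cat >> h.py <<'E'
def yawR(a):  # tool down, y axis at angle a from world x
    y=np.array([np.cos(a),np.sin(a),0]); z=np.array([0,0,-1.]); return np.c_[np.cross(y,z),y,z]
E
python3 - <<'E'
from h import *
T=lambda u,v:(210+u*.3,160+v*.3)
S=lambda u,v:(190+u*.3375,175+v*.3378)
print('bar top',ray('top',*T(346,314),.039).round(4),'scene',ray('scene',*S(432,208),.039).round(4))
print('saddle corners tri',[tri(*S(*a),*T(*b)).round(4) for a,b in(((369,160),(414,332)),((398,162),(388,338)),((470,168),(317,353)),((499,170),(290,357)))])
goal([.489,.190,.235],yawR(.155))
E
```

```text
bar top [ 0.5787 -0.004   0.039 ] scene [5.791e-01 2.000e-04 3.900e-02]
saddle corners tri [array([ 0.5561, -0.0627,  0.0599]), array([ 0.5517, -0.0386,  0.0587]), array([0.5412, 0.0242, 0.0556]), array([0.5382, 0.0488, 0.0569])]
turn [-6.000e-04  3.000e-04  3.654e-01] shift [-1.4045 -1.0393 -0.0145]
```

Emit:
carry_out([
  [0, 0, 0.18, -0.7, -0.52, -0.01, 1],
  [0, 0, 0.18, -0.7, -0.52, -0.01, 1],
  [0, 0, 0.18, -0.7, -0.52, -0.01, 1],
  [0, 0, 0.365, -0.7, -0.52, -0.01, 1],
  [0, 0, 0.365, -0.7, -0.52, -0.01, 1],
])

```text
t: 0.6
tool_pos: [0.32, 0.404, 0.2337]
tool_rot: [-1.538, -2.739, 0.001]
contact_force: [0.1, 0.8, -0.1]
opening: 0.0123
grip_force: 0.0
```

```bash
python3 - <<'E'
from h import *
goal([.489,.190,.230],yawR(.155))
E
```

```text
turn [-1.000e-04  1.000e-04  1.249e-01] shift [-0.9023  0.1097  0.0125]
```

Emit:
carry_out([
  [0, 0, 0.12, -0.9, 0.11, 0.012, 1],
  [0, 0, 0.12, -0.9, 0.11, 0.012, 1],
  [0, 0, 0.12, -0.9, 0.11, 0.012, 1],
  [0, 0, 0.12, -0.9, 0.11, 0.012, 1],
  [0, 0, 0.12, -0.9, 0.11, 0.012, 1],
])

```text
t: 1.1
tool_pos: [0.4762, 0.2087, 0.2305]
tool_rot: [-2.018, -2.408, 0.0]
contact_force: [1.3, 1.0, 0.6]
opening: -0.0001
grip_force: 0.0
```

Emit:
carry_out([
  [0, 0, 0, 0, 0, 0, 1],
  [0, 0, 0, 0, 0, 0, 1],
  [0, 0, 0, 0, 0, 0, 1],
])

```text
t: 1.4
tool_pos: [0.4749, 0.2113, 0.2304]
tool_rot: [-2.016, -2.408, 0.001]
contact_force: [0.1, 0.8, 0.5]
opening: -0.0001
grip_force: 0.0
```

```bash
python3 - <<'E'
from h import *
goal([.489,.190,.190],yawR(.155))
a=snap('scene')['img'];b=snap('top')['img']
u=proj('scene',[.489,.19,.18]).astype(int); v=proj('top',[.489,.19,.18]).astype(int); print(u,v)
c=lambda i,p:cv2.resize(i[p[1]-60:p[1]+60,p[0]-50:p[0]+50],(400,480),interpolation=cv2.INTER_CUBIC)
cv2.imwrite('pics/tab1.png',np.hstack([c(a,u),c(b,v)]))
E
```

```text
turn [-0.0003 -0.0001  0.007 ] shift [-0.0781  0.034   0.1347]
[421 200] [242 279]
```

View pics/tab1.png

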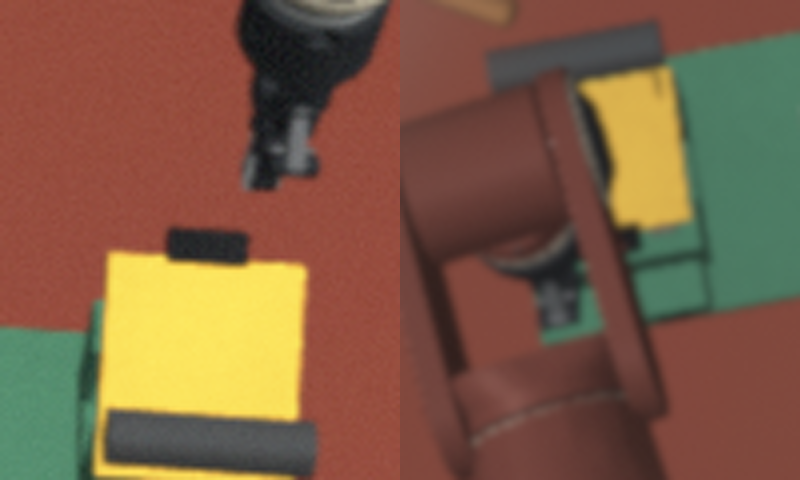

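The tool stands about 21 mm beyond the tab in y and is clear of it. The closed tips are at scene ≈(437,187) and the tab is at (423,201), as expected. Next I go above the tab.

Emit:
carry_out([
  [0, 0, 0.007, -0.078, 0.038, 0.05, 1],
  [0, 0, 0.007, -0.078, 0.038, 0.12, 1],
  [0, 0, 0.007, -0.078, 0.038, 0.12, 1],
])

```text
t: 1.8
tool_pos: [0.4886, 0.19, 0.1916]
tool_rot: [-2.04, -2.384, 0.007]
contact_force: [-0.0, -0.1, -0.6]
opening: -0.0004
grip_force: 0.0
```

Emit:
carry_out([
  [0, 0, 0, 0, -0.01, 0.04, 1],
  [0, 0, 0, 0, -0.02, 0.08, 1],
  [0, 0, 0, 0, -0.033, 0.12, 1],
  [0, 0, 0, 0, -0.047, 0.16, 1],
  [0, 0, 0, 0, -0.056, 0.2, 1],
])

```text
t: 2.3
tool_pos: [0.4736, 0.187, 0.1337]
tool_rot: [-2.044, -2.386, 0.001]
contact_force: [-0.3, 0.0, -0.5]
opening: 0.0
grip_force: 0.0
```

```bash
python3 - <<'E'
from h import *
goal([.609-.139*.988,.2086-.139*.155,.110],yawR(.155))
E
```

```text
turn [-0.0001  0.     -0.0002] shift [ 0.0011 -0.0063  0.079 ]
```

Emit:
carry_out([
  [0, 0, 0, 0, -0.006, 0.04, 1],
  [0, 0, 0, 0, -0.006, 0.07, 1],
  [0, 0, 0, 0, -0.006, 0.077, 1],
  [0, 0, 0, 0, -0.006, 0.077, 1],
])

```text
t: 2.7
tool_pos: [0.4722, 0.1866, 0.113]
tool_rot: [-2.043, -2.385, 0.003]
contact_force: [-7.2, -0.7, 10.1]
opening: -0.0001
grip_force: 4.9
```

```bash
python3 - <<'E'
from h import *
o=get_obs(); print(o['contact_force'].round(2))
a=snap('scene')['img']
u=proj('scene',[.489,.19,.15]).astype(int); print(u)
c=lambda i,p:cv2.resize(i[p[1]-60:p[1]+60,p[0]-60:p[0]+60],(480,480),interpolation=cv2.INTER_CUBIC)
cv2.imwrite('pics/tab2.png',c(a,u))
E
```

```text
[-7.16 -0.75 10.12]
[419 207]
```

View pics/tab2.png

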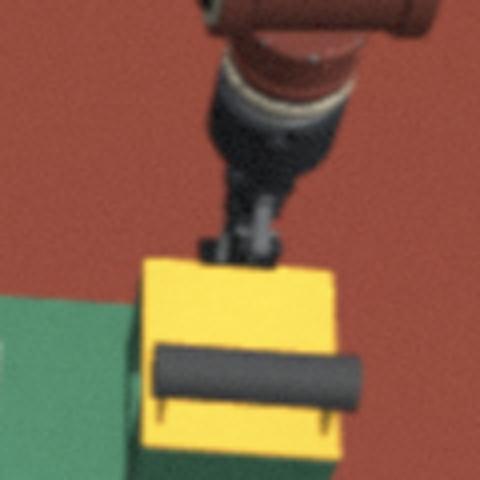

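The guard is shut: the tab stopped at z = 0.113 with 10 N, and the counterweight has moved over the sheet. Now I lift and travel to the punch, opening the fingers on the way.

Emit:
carry_out([
  [0, 0, 0, 0, 0.006, -0.15, 1],
  [0, 0, 0, 0, 0, -0.3, 1],
  [0, 0, 0, -0.9, 0.1, -0.3, -1],
  [0, 0, 0, -0.9, 0.1, -0.3, -1],
  [0, 0, 0, -0.9, 0.1, -0.3, -1],
])

```text
t: 3.25
tool_pos: [0.5125, 0.0406, 0.2023]
tool_rot: [2.041, 2.386, 0.002]
contact_force: [0.1, 0.3, 0.5]
opening: 0.0428
grip_force: 0.0
```

```bash
python3 - <<'E'
from h import *
print(get_obs()['tool_pos'])
goal([.608,-.314,.13],yawR(.123))
E
```

```text
[0.51245359 0.04061026 0.20230419]
turn [0.0006 0.0001 0.0103] shift [-1.217   0.1312  0.2418]
```

Emit:
carry_out([
  [0, 0, 0.01, -1.0, 0.11, 0, -1],
  [0, 0, 0.01, -1.0, 0.11, 0, -1],
  [0, 0, 0.01, -1.0, 0.11, 0, -1],
  [0, 0, 0.01, -1.0, 0.11, 0, -1],
  [0, 0, 0.01, -1.0, 0.11, 0.1, -1],
])

```text
t: 3.75
tool_pos: [0.5781, -0.2006, 0.1896]
tool_rot: [2.079, 2.349, 0.002]
contact_force: [0.3, 0.5, 0.7]
opening: 0.0856
grip_force: 0.0
```

Emit:
carry_out([
  [0, 0, 0, 0, 0, 0, -1],
  [0, 0, 0, 0, 0, 0, -1],
])

```text
t: 3.95
tool_pos: [0.576, -0.1984, 0.1862]
tool_rot: [-2.082, -2.349, 0.0]
contact_force: [-0.2, 0.6, 0.1]
opening: 0.0855
grip_force: 0.0
```

```bash
python3 - <<'E'
from h import *
o=get_obs();print(o['tool_pos'],o['opening'])
goal([.608,-.314,.11],yawR(.123))
b=cv2.imread('pics/top0.png');s=cv2.imread('pics/scene0.png')
# finer punch measurement: metal mask axis
T=cv2.resize(b[220:262,380:448],None,fx=6,fy=6,interpolation=cv2.INTER_CUBIC)
S=cv2.resize(s[215:258,185:258],None,fx=5.4,fy=6,interpolation=cv2.INTER_CUBIC)
h=min(T.shape[0],S.shape[0]); cv2.imwrite('pics/punchc.png',np.hstack([T[:h],S[:h]])[:, :800]); print(T.shape,S.shape)
E
```

```text
[ 0.57603371 -0.1984089   0.18621372] 0.08545357702356034
turn [-0.0005 -0.0005 -0.0008] shift [-0.3957  0.0599  0.2534]
(252, 408, 3) (258, 394, 3)
```

View pics/punchc.png

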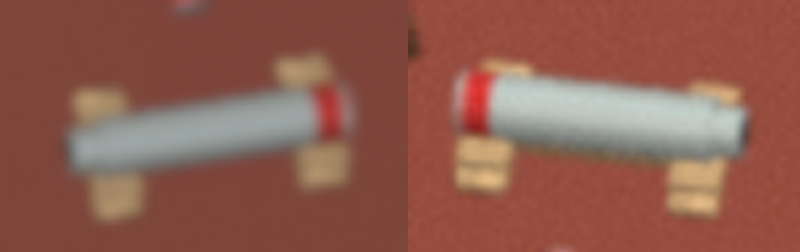

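```bash
python3 - <<'E'
from h import *
T=lambda u,v:(380+u/6-.4,220+v/6-.4)
S=lambda u,v:(185+(u-408)/5.4-.4,215+v/6-.4)
print('top tail@.023/.034',ray('top',*T(352,112),.023).round(4),ray('top',*T(352,112),.034).round(4),'mouth',ray('top',*T(70,150),.023).round(4))
print('scene',ray('scene',*S(457,101),.023).round(4),ray('scene',*S(457,101),.034).round(4),ray('scene',*S(747,131),.023).round(4))
for nm,X in (('mid',[.607,-.311,.023]),): print(proj('top',X),proj('scene',X))
E
```

```text
top tail@.023/.034 [ 0.6172 -0.3829  0.023 ] [ 0.6148 -0.3803  0.034 ] mouth [ 0.6028 -0.2391  0.023 ]
scene [ 0.6153 -0.3795  0.023 ] [ 0.6213 -0.3751  0.034 ] [ 0.5973 -0.2358  0.023 ]
[414.87762025 242.39795903] [219.18891765 233.9148542 ]
```

Punch mid is at about (0.6085, −0.313) and its axis is about 0.12 rad off y. A loose small punch lies 65 mm beyond it, so I'll descend with the fingers only partly open, at about 55 mm.

Emit:
carry_out([
  [0, 0, -0.001, -0.2, 0.06, 0, -0.3],
  [0, 0, -0.001, -0.393, 0.06, 0.1, -0.3],
  [0, 0, -0.001, -0.393, 0.06, 0.253, -0.3],
  [0, 0, -0.001, -0.393, 0.06, 0.253, -0.3],
  [0, 0, -0.001, -0.393, 0.06, 0.253, -0.3],
])

```text
t: 4.45
tool_pos: [0.6073, -0.3104, 0.1088]
tool_rot: [-2.073, -2.353, 0.001]
contact_force: [0.2, -0.2, 0.3]
opening: 0.0557
grip_force: 0.0
```

```bash
python3 - <<'E'
from h import *
o=get_obs();print(o['tool_pos'],o['opening'])
goal([.6085,-.313,.006],yawR(.12))
a=snap('scene')['img'];b=snap('top')['img']
def c(n,i):
    p=proj(n,[.6085,-.313,.04]).astype(int); return cv2.resize(i[p[1]-45:p[1]+45,p[0]-40:p[0]+40],(400,450),interpolation=cv2.INTER_CUBIC)
cv2.imwrite('pics/pre.png',np.hstack([c('scene',a),c('top',b)]))
E
```

```text
[ 0.60725296 -0.31037264  0.10879395] 0.05566904528146015
turn [-0.0013 -0.0013  0.002 ] shift [-0.0106  0.0044  0.3426]
```

View pics/pre.png

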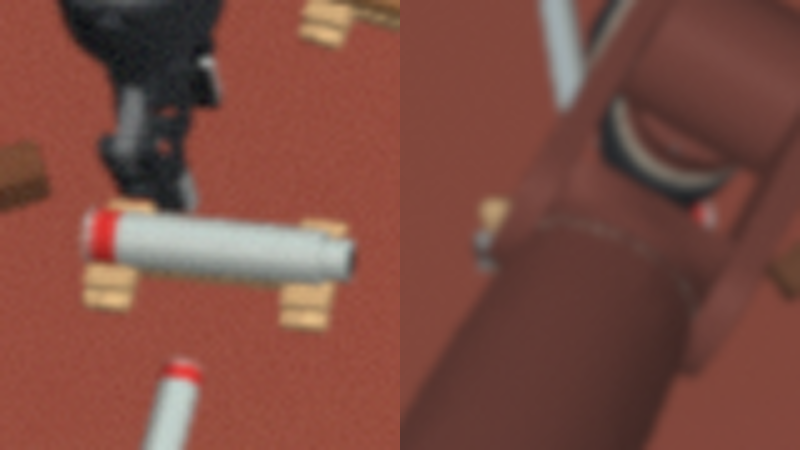

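The scene crop shows the gripper above and consistent with the punch, and the loose punch at crop (180,370) is clear of the fingers. Descending and gripping.

Emit:
carry_out([
  [0, 0, 0.002, -0.01, 0.004, 0.12, -0.3],
  [0, 0, 0.002, -0.01, 0.004, 0.24, -0.3],
  [0, 0, 0.002, -0.01, 0.004, 0.32, -0.3],
  [0, 0, 0.002, -0.01, 0.004, 0.342, -0.3],
  [0, 0, 0.002, -0.01, 0.004, 0.342, -0.3],
])

```text
t: 5.05
tool_pos: [0.611, -0.3143, 0.0104]
tool_rot: [2.083, 2.351, 0.0]
contact_force: [0.2, 0.3, 0.5]
opening: 0.0561
grip_force: 0.0
```

Emit:
carry_out([
  [0, 0, 0, 0, 0, 0, 1],
  [0, 0, 0, 0, 0, 0, 1],
  [0, 0, 0, 0, 0, 0, 1],
  [0, 0, 0, 0, 0, 0, 1],
  [0, 0, 0, 0, 0, 0, 1],
], force=60)

```text
t: 5.55
tool_pos: [0.6091, -0.3164, 0.013]
tool_rot: [-2.083, -2.35, 0.006]
contact_force: [-12.0, 0.8, 10.6]
opening: 0.0279
grip_force: 58.8
```

Opening is 27.9 mm with +10.6 N in z and −12 N in x, so the pads sit slightly above the axis and too far in x. I'll release, go lower and re-grip.

Emit:
carry_out([
  [0, 0, 0, 0, 0, 0, -0.3],
  [0, 0, 0, 0, 0, 0, -0.3],
  [0, 0, 0, 0, 0, 0, -0.3],
])

```text
t: 5.85
tool_pos: [0.6111, -0.3154, 0.0104]
tool_rot: [2.083, 2.348, 0.001]
contact_force: [-0.0, -0.4, -0.2]
opening: 0.0556
grip_force: 0.0
```

```bash
python3 - <<'E'
from h import *
o=get_obs();print(o['tool_pos'],o['opening'],o['contact_force'])
goal([.6075,-.313,.003],yawR(.12))
E
```

```text
[ 0.61112243 -0.31542086  0.01039506] 0.05561045947319749 [-0.04238454 -0.44161219 -0.20344569]
turn [ 0.0006  0.0004 -0.0001] shift [ 0.0095 -0.0111  0.0246]
```

Emit:
carry_out([
  [0, 0, 0, 0.008, -0.011, 0.012, -0.3],
  [0, 0, 0, 0.008, -0.011, 0.025, -0.3],
  [0, 0, 0, 0.008, -0.011, 0.025, -0.3],
])

```text
t: 6.15
tool_pos: [0.6059, -0.3125, 0.0004]
tool_rot: [-2.083, -2.349, 0.0]
contact_force: [-0.6, -0.4, 0.2]
opening: 0.0554
grip_force: 0.0
```

Emit:
carry_out([
  [0, 0, 0, 0.008, -0.011, 0, 1],
  [0, 0, 0, 0.008, -0.011, 0, 1],
  [0, 0, 0, 0.008, -0.011, 0, 1],
  [0, 0, 0, 0.008, -0.011, 0, 1],
], force=60)

```text
t: 6.55
tool_pos: [0.6059, -0.3107, 0.0031]
tool_rot: [2.082, 2.346, 0.006]
contact_force: [6.7, 2.2, -0.3]
opening: 0.0278
grip_force: 59.2
```

z force is now nil and the grip is good; I had applied the small sideways offset twice, which costs nothing once the punch is lifted. Lifting.

Emit:
carry_out([
  [0, 0, 0, 0, 0.005, -0.1, 1],
  [0, 0, 0, 0, 0.005, -0.25, 1],
  [0, 0, 0, 0, 0.005, -0.4, 1],
  [0, 0, 0, 0, 0.005, -0.5, 1],
  [0, 0, 0, 0, 0.005, -0.5, 1],
])

```text
t: 7.05
tool_pos: [0.6071, -0.3125, 0.1574]
tool_rot: [2.078, 2.343, 0.002]
contact_force: [1.8, -0.9, -3.3]
opening: 0.028
grip_force: 60.7
```

Emit:
carry_out([
  [0, 0, 0, 0, 0, 0, 1],
  [0, 0, 0, 0, 0, 0, 1],
])

```text
t: 7.25
tool_pos: [0.6025, -0.3096, 0.147]
tool_rot: [-2.08, -2.345, 0.002]
contact_force: [-0.7, 0.0, -5.1]
opening: 0.0287
grip_force: 60.6
```

```bash
python3 - <<'E'
from h import *
o=get_obs();print(o['tool_pos'],o['opening'],o['contact_force'],o['wrist_torque'])
b=snap('top')['img'];a=snap('scene')['img']
def c(n,i):
    p=proj(n,[.608,-.312,.17]).astype(int); print(n,p); return cv2.resize(i[p[1]-45:p[1]+45,p[0]-40:p[0]+40],(400,450),interpolation=cv2.INTER_CUBIC)
cv2.imwrite('pics/lift.png',np.hstack([c('scene',a),c('top',b)]))
goal([.580,-.002,.16],yawR(.155))
E
```

```text
[ 0.60246092 -0.30955606  0.14699809] 0.02865065544270341 [-0.68953296  0.04306007 -5.10940583] [ 0.00501728  0.03775263 -0.00872   ]
scene [209 202]
top [424 230]
turn [-0.0016 -0.0014 -0.0113] shift [ 1.0277  0.0468 -0.0382]
```

View pics/lift.png

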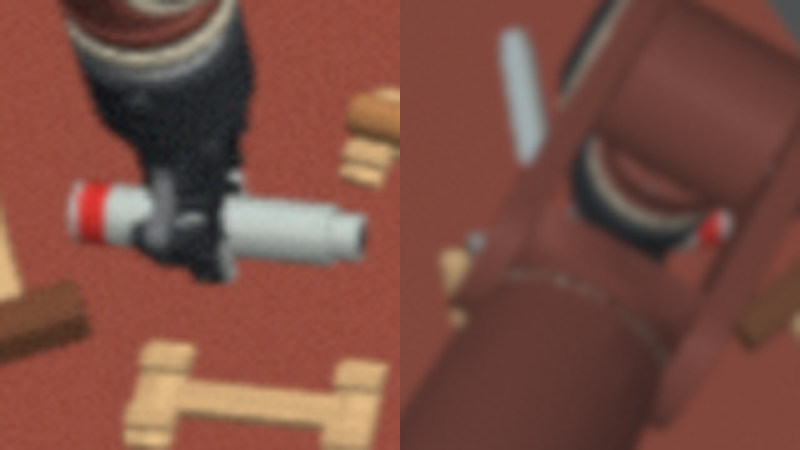

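The punch is held level and weighs about 5 N. The tail is at scene (183.4,198.6) and the mouth at (242,204); from these I work out where its middle sits in the grip.

```bash
python3 - <<'E'
from h import *
o=get_obs(); p=o['tool_pos']
y=np.array([-np.sin(.12),np.cos(.12),0]); 
for z in(.163,.167):
    a=ray('scene',183.2,198.6,z+.004);b=ray('scene',242,204,z)
    # top: tail end visible (727,215), mouth (474,243)
    v=lambda u,w:(424-40+(u-400)/5,230-45+w/5)
    at=ray('top',*v(733,222),z);bt=ray('top',*v(470,243),z)
    for A,B in((a,b),(at,bt)): print(A.round(4),B.round(4),'len',np.linalg.norm(B-A).round(4),'tail+65',((A-p)@y+.065).round(4),'mouth-75',((B-p)@y-.075).round(4), 'ang',np.arctan2(-(B-A)[0],(B-A)[1]).round(3))
E
```

```text
[ 0.6105 -0.379   0.167 ] [ 0.59  -0.236  0.163] len 0.1445 tail+65 -0.0047 mouth-75 -0.0003 ang 0.142
[ 0.6105 -0.3872  0.163 ] [ 0.6039 -0.2399  0.163 ] len 0.1475 tail+65 -0.0129 mouth-75 -0.0058 ang 0.045
[ 0.613  -0.3772  0.171 ] [ 0.5926 -0.2348  0.167 ] len 0.1439 tail+65 -0.0032 mouth-75 0.0006 ang 0.142
[ 0.6095 -0.3862  0.167 ] [ 0.6029 -0.2392  0.167 ] len 0.1471 tail+65 -0.0117 mouth-75 -0.005 ang 0.045
```

Emit:
carry_out([
  [0, 0, -0.011, 1.0, 0.047, -0.04, 1],
  [0, 0, -0.011, 1.0, 0.047, -0.04, 1],
  [0, 0, -0.011, 1.0, 0.047, -0.04, 1],
  [0, 0, -0.011, 1.0, 0.047, -0.04, 1],
  [0, 0, -0.011, 1.0, 0.047, -0.04, 1],
])

```text
t: 7.85
tool_pos: [0.585, -0.0597, 0.1595]
tool_rot: [-2.043, -2.383, 0.002]
contact_force: [0.6, 0.4, -4.6]
opening: 0.0282
grip_force: 60.6
```

Emit:
carry_out([
  [0, 0, 0, 0.2, 0, 0, 1],
  [0, 0, 0, 0.2, 0, 0, 1],
  [0, 0, 0, 0.2, 0, 0, 1],
])

```text
t: 8.15
tool_pos: [0.576, -0.0006, 0.1598]
tool_rot: [-2.038, -2.387, 0.003]
contact_force: [0.2, -0.7, -5.1]
opening: 0.0282
grip_force: 60.6
```

```bash
python3 - <<'E'
from h import *
o=get_obs();print(o['tool_pos'],o['opening'],o['contact_force'])
goal([.580,-.002,.11],yawR(.155))
E
```

```text
[ 0.57604259 -0.00064882  0.15976575] 0.02822238360799085 [ 0.24696301 -0.71659127 -5.09449493]
turn [-0.0009 -0.0002  0.0007] shift [-0.0066  0.0128  0.1658]
```

Emit:
carry_out([
  [0, 0, 0, 0, 0.012, 0.12, 1],
  [0, 0, 0, 0, 0.012, 0.24, 1],
  [0, 0, 0, 0, 0.012, 0.26, 1],
  [0, 0, 0, 0, 0.012, 0.26, 1],
])

```text
t: 8.55
tool_pos: [0.5793, -0.003, 0.0813]
tool_rot: [-2.043, -2.381, 0.005]
contact_force: [-0.9, -0.2, -4.9]
opening: 0.0286
grip_force: 60.6
```

```bash
python3 - <<'E'
from h import *
o=get_obs();print(o['tool_pos'],o['opening'],o['contact_force'])
a=snap('scene')['img'];b=snap('top')['img']
def c(n,i):
    p=proj(n,[.58,0,.08]).astype(int); print(n,p); return cv2.resize(i[p[1]-45:p[1]+45,p[0]-50:p[0]+50],(400,360) if n=='top' else (400,360),interpolation=cv2.INTER_CUBIC)
cv2.imwrite('pics/over.png',np.hstack([c('scene',a),c('top',b)]))
goal([.5805,0,.055],yawR(.155))
E
```

```text
[ 0.57928262 -0.00302053  0.08129733] 0.028586699376067656 [-0.85010867 -0.18329041 -4.90689902]
scene [336 237]
top [312 251]
turn [ 0.0007  0.0003 -0.0007] shift [ 0.0107 -0.0041  0.1006]
```

View pics/over.png

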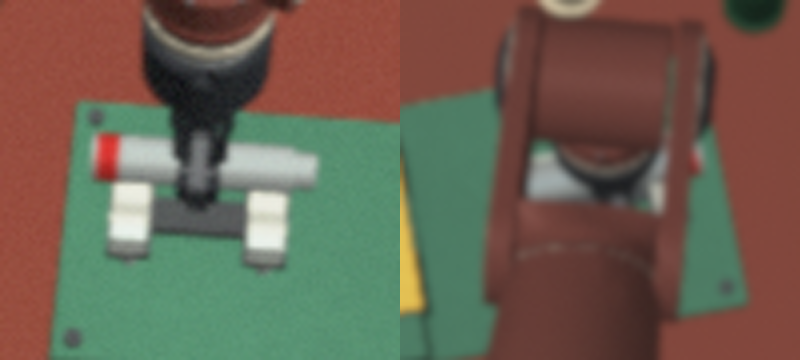

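Scene: the punch is above the saddles with its mouth to the wheel; in the crop the tail is at (95,155) and the mouth at (317,172). The saddle valleys are at about (131,212) and (267,219). The picture budget is used up, so from here I go by numbers.

```bash
python3 - <<'E'
from h import *
P=lambda u,v:(286+u/4-.4,192+v/4-.4)
xp=np.array([.988,.154,0]);yp=np.array([-.154,.988,0])
p=get_obs()['tool_pos']; z=p[2]+.02
f=lambda X:((X-p)@xp*1000).round(1).tolist().__str__()+' '+str(((X-p)@yp*1000).round(1))
a=ray('scene',*P(94,157),z+.004);b=ray('scene',*P(317,172),z)
print('tail',f(a),'mouth',f(b))
for n,q in(('sadL',(131,212)),('sadR',(267,219)),('mid',(199,215.5))): print(n,f(ray('scene',*P(*q),.052)))
E
```

```text
tail 2.6 -65.0 mouth 0.2 74.3
sadL 6.7 -41.3
sadR 5.1 46.4
mid 5.9 2.6
```

Emit:
carry_out([
  [0, 0, 0, 0.007, 0.007, 0.03, 1],
  [0, 0, 0, 0.007, 0.007, 0.06, 1],
  [0, 0, 0, 0.007, 0.007, 0.08, 1],
  [0, 0, 0, 0.007, 0.007, 0.08, 1],
  [0, 0, 0, 0.007, 0.007, 0.08, 1],
])

```text
t: 9.15
tool_pos: [0.5823, 0.0005, 0.0593]
tool_rot: [-2.043, -2.385, 0.001]
contact_force: [0.3, 0.0, -5.1]
opening: 0.0282
grip_force: 60.9
```

Emit:
carry_out([
  [0, 0, 0, 0, 0, 0.01, 1],
  [0, 0, 0, 0, 0, 0.015, 1],
  [0, 0, 0, 0, 0, 0.015, 1],
])

```text
t: 9.45
tool_pos: [0.5824, 0.0005, 0.0549]
tool_rot: [-2.044, -2.386, 0.0]
contact_force: [0.6, -0.3, -4.3]
opening: 0.0284
grip_force: 60.9
```

Emit:
carry_out([
  [0, 0, 0, 0, 0, 0.004, 1],
  [0, 0, 0, 0, 0, 0.007, 1],
  [0, 0, 0, 0, 0, 0.007, 1],
])

```text
t: 9.75
tool_pos: [0.5824, 0.0004, 0.053]
tool_rot: [-2.044, -2.386, 0.001]
contact_force: [-1.0, 0.2, -4.6]
opening: 0.0284
grip_force: 60.9
```

Emit:
carry_out([
  [0, 0, 0, 0, 0, 0.004, 1],
  [0, 0, 0, 0, 0, 0.007, 1],
  [0, 0, 0, 0, 0, 0.007, 1],
])

```text
t: 10.05
tool_pos: [0.5826, 0.0003, 0.0514]
tool_rot: [-2.044, -2.386, 0.001]
contact_force: [-4.4, -0.6, 1.3]
opening: 0.0283
grip_force: 61.5
```

Emit:
carry_out([
  [0, 0, 0, 0, 0, 0.004, 1],
  [0, 0, 0, 0, 0, 0.007, 1],
  [0, 0, 0, 0, 0, 0.007, 1],
])

```text
t: 10.35
tool_pos: [0.5826, 0.0003, 0.0494]
tool_rot: [-2.044, -2.386, 0.001]
contact_force: [-6.4, -1.4, 4.9]
opening: 0.0286
grip_force: 61.8
```

The −6.4 N in x means the punch is about 3 mm too far in x, so it bears on the far face only. I'll correct sideways.

Emit:
carry_out([
  [0, 0, 0, 0, -0.003, 0, 1],
  [0, 0, 0, 0, -0.006, 0, 1],
  [0, 0, 0, 0, -0.009, 0, 1],
  [0, 0, 0, 0, -0.009, 0, 1],
])

```text
t: 10.75
tool_pos: [0.5805, -0.0, 0.0495]
tool_rot: [2.043, 2.385, 0.001]
contact_force: [-3.1, -0.7, 3.1]
opening: 0.0284
grip_force: 61.8
```

```bash
python3 - <<'E'
from h import *
o=get_obs();print(o['tool_pos'],o['contact_force'].round(2),o['wrist_torque'].round(3))
E
```

```text
[ 5.80542830e-01 -1.02096818e-05  4.94870854e-02] [-3.09 -0.74  3.11] [-0.106  0.528 -0.032]
```

Emit:
carry_out([
  [0, 0, 0, 0, -0.004, 0, 1],
  [0, 0, 0, 0, -0.008, 0, 1],
  [0, 0, 0, 0, -0.008, 0, 1],
])

```text
t: 11.05
tool_pos: [0.5787, -0.0003, 0.0496]
tool_rot: [2.043, 2.384, 0.003]
contact_force: [0.1, 0.2, 3.4]
opening: 0.0286
grip_force: 61.7
```

Emit:
carry_out([
  [0, 0, 0, 0, 0, 0, 1],
  [0, 0, 0, 0, 0, 0, 1],
])

```text
t: 11.25
tool_pos: [0.5784, -0.0004, 0.0494]
tool_rot: [2.043, 2.384, 0.002]
contact_force: [-0.0, 1.2, 3.9]
opening: 0.0285
grip_force: 61.7
```

Emit:
carry_out([
  [0, 0, 0, 0, 0, 0.004, 1],
  [0, 0, 0, 0, 0, 0.008, 1],
  [0, 0, 0, 0, 0, 0.012, 1],
  [0, 0, 0, 0, 0, 0.015, 1],
  [0, 0, 0, 0, 0, 0.015, 1],
])

```text
t: 11.75
tool_pos: [0.5785, -0.0004, 0.0453]
tool_rot: [2.043, 2.384, 0.002]
contact_force: [1.5, 0.1, 7.3]
opening: 0.0283
grip_force: 62.0
```

Emit:
carry_out([
  [0, 0, 0, 0, 0, 0, 1],
  [0, 0, 0, 0, 0, 0, 1],
])

```text
t: 11.95
tool_pos: [0.5786, -0.0003, 0.0454]
tool_rot: [2.043, 2.385, 0.002]
contact_force: [0.7, 0.5, 6.6]
opening: 0.0285
grip_force: 62.0
```

```bash
python3 - <<'E'
from h import *
F=[]
for i in range(6):
    get_image('scene'); o=get_obs(); F.append(np.r_[o['contact_force'],o['wrist_torque'],o['tool_pos'][2]])
print(np.mean(F,0).round(3),np.std(F,0).round(3),o['tool_pos'])
E
```

```text
[ 0.456  0.44   7.26   0.061 -0.103 -0.052  0.045] [0.481 0.294 0.324 0.026 0.03  0.028 0.   ] [ 5.78548628e-01 -3.51753036e-04  4.54064210e-02]
```

Load 12.3 N, about 4.3 mm down; 1.7 mm more is needed.

Emit:
carry_out([
  [0, 0, 0, 0, 0.001, 0.003, 1],
  [0, 0, 0, 0, 0.001, 0.006, 1],
  [0, 0, 0, 0, 0.001, 0.006, 1],
  [0, 0, 0, 0, 0.001, 0.006, 1],
])

```text
t: 12.65
tool_pos: [0.579, -0.0003, 0.0439]
tool_rot: [2.043, 2.385, 0.002]
contact_force: [0.1, 0.4, 9.5]
opening: 0.0282
grip_force: 62.2
```

```bash
python3 - <<'E'
from h import *
F=[]
for i in range(10):
    d=snap('scene'); o=get_obs(); F.append(np.r_[o['contact_force'],o['wrist_torque'],o['tool_pos']])
print(np.mean(F,0).round(3),o['opening'],o['grip_force'],o['t'])
# guard check: compare with shut picture colour pattern (yellow mask) & rest of bench unchanged
a=cv2.imread('pics/scene0.png'); m=lambda i:np.argwhere((i[...,2]>190)&(i[...,1]>160)&(i[...,0]<90)&(np.arange(640)[None]>380))
y=m(d['img']); print('yellow rows',y.min(0),y.max(0),'before',m(a).min(0),m(a).max(0), 'tab shut proj',proj('scene',[.609-.144*.988,.2086-.144*.155,.113]))
df=cv2.blur(cv2.absdiff(a,d['img']).max(2),(5,5)); 
n,l,s,c=cv2.connectedComponentsWithStats((df>25).astype(np.uint8)); print([x.tolist() for x in s[1:] if x[4]>30])
E
```

```text
[ 0.023  0.74   8.749  0.071  0.016 -0.048  0.579 -0.     0.044] 0.028066167329285734 62.1495258808136 13.15
yellow rows [212 395] [261 443] before [203 395] [261 447] tab shut proj [417.10726647 208.17624187]
[[308, 0, 167, 249, 13060], [416, 0, 63, 28, 1358], [564, 0, 76, 126, 4852], [393, 196, 58, 66, 2607], [193, 226, 56, 17, 728], [331, 246, 10, 7, 52]]
```

Load is 13.7 N (about 5.7 mm), with no side force or moment. The guard is shut and nothing else has moved. Handing in.

```bash
python3 -c "
from station import finish_job; print(finish_job())"
```

```text
the job is handed in; nothing more can be done
None
```

The job is handed in: the guard is fully shut, and the punch is gripped and held centred (to about 2 mm) in the V-rest with its mouth to the wheel, pressed down about 5.7 mm, a figure inferred from the 13.7 N load.

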